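# Close the split vial holder over its vial and hold it shut

## Robot

A 6-joint arm with a two-finger parallel gripper is mounted at the origin on a cart in front of the work surface, level with it; the furniture and walls round the work are solid. World frame = base frame: x ahead of the robot, y to its left, z up, the work surface at z = 0. Lengths are in m, angles in degrees, forces in N, time in s.
With the tool pointing down it reaches from about 0.4 to 0.825 m from the base axis. Payload 7 kg.
Tool frame: the origin (TCP) lies on the centre line of the jaws, within the pads' length; the fingertips stand 19 mm ahead of it and the grasp point (between the pads) is the TCP; z points along the fingers, y is the line along which they close (so a half turn about z gives the same grasp; the last joint's range is limited). The gripper opens to 88 mm and grips with 3 to 60 N. Pads are 19 mm wide; open, the fingers measure 130 mm over their backs; the gripper's body (78 mm by 193 mm) begins 47 mm behind the grasp point.
Start: joints at [-48.123, 20.546, 0.682, 0, -70.136, -16.507], TCP at [0.289, -0.61, 0.246] pointing down, gripper open.
Joint ranges: [-176.03, 176.03], [-82.01, 121.73], [-58.28, 71.71], [-173.87, 95.51], [-174.79, -0.11], [-173.66, 173.66]. Speed limits (degrees/s): [136.94, 136.94, 172.46, 180, 180, 180].

## Interface

Orientations are given as [roll, pitch, yaw] about the fixed x, y, z axes, in that order (R = Rz(yaw) Ry(pitch) Rx(roll)).
In Python, from plant import get_state, capture, close_job gives the robot as it stands.
- The arm moves only by the tool apply_moves, never from a script. Its argument "targets" is a list of rows, each a list of 7 numbers: the opening, from 0 (shut) to 1 (fully open), then the shift along the tool's x, y, z normalised to -1 to 1, where 1 is 1000 mm, then the turn, a rotation vector about the tool's x, y, z normalised to -1 to 1, where 1 is 90 degrees. In form: [[claw, tx, ty, tz, ax, ay, az], ...]. A call has 1 to 20 rows; each row shifts and turns the commanded pose from where the row before left it, along the tool's axes as they then stand; what a row does not reach is not made up. A row lasts 1/12 s, in which the tool goes at most 41.7 mm and 7.16 degrees, less where a joint would pass 70% of its speed; a pose out of reach is approached as far as the arm can. A call with a number of a shift or a turn outside -1 to 1 is refused whole. A call with a gripper value outside its range is refused whole. The fingers move at their own pace and stop on an object; "newtons" is the grip in N (left out, the last holds). Time passes only in rows, so rows that do not move let the fingers close. It gives the time, the measured TCP pose, the force, the opening and the grip force at its end, in the units of the state.
- get_state(): the state, without advancing time (a new reading comes with each control period).
- capture(name): name is "scene" or "top" or "wrist"; returns a dict with "frame" (420x560x3 uint8, red, green, blue), "range_z" (420x560 float32, m along the optical axis (not along the pixel's ray), 0 where there is no reading), "camera_matrix" (3x3 intrinsics, pixels), "T" (4x4, takes a point from camera to world coordinates). Camera axes: x right, y down, z forward; pixel columns grow to the right and rows downward; lengths in m; the calibration is good to about 2 mm. A picture is of the moment at which its call begins.
- close_job(): hands the job in; it is judged then, once.
The state is a dict: "time_s": time; "joints": joint angles; "qd": joint speeds; "joint_torque": joint torques, N m; "tcp_pos": TCP position; "eef_rot": TCP orientation; "contact_force": force on the tool from outside, world axes, zero at the start; "moment": the same for the moment, N m; "gripper_width": finger opening in m; "gripper_force": force on a finger pad.
Only numpy, scipy, OpenCV 4.12 (cv2) and the standard library are available. Lean on these libraries where they do the work, as an engineer would, in place of code of your own. Each camera call takes 0.05 s, during which the arm holds its last target. There are 200 camera calls.

## Task

Stand the small dropper vial in the well of the lower half of the metal split holder, then set the upper half over it, on its two dowels, and press the halves fully shut against their spring pins. Finish while still holding the pair pressed shut: do not let go. Leave the two bottles standing between the robot and the holder, and the cup and the slide box on the left, where they are.

Things in the scene. Friction and masses are not known exactly. Their poses are not given: they have to be found in the camera images.
- lower_half: Lower half of the split holder: plain metal block 60 (x) x 120 (y) x 38 mm high on a 6 mm foot plate 62 x 150 mm screwed to the bench; it cannot move. Its top has a round well in the middle, a thick dowel at y = +42 mm, a thin one at y = -42 mm and two spring pins between. Origin: centre of its underside, on the bench; z up, y along its length.
- well_floor (a point): Centre of the floor of the well in the lower half, 12 mm above the bench. The well is round, 26 mm wide, 26 mm deep, open at the top face (38 mm above the bench).
- thick_dowel (a point): Foot of the thick dowel's axis, on the top face of the lower half. The dowel is 14 mm in diameter and stands upright 32 mm above the face; its last 4 mm taper by 3 mm in radius.
- thin_dowel (a point): Foot of the thin dowel's axis, on the top face of the lower half. The dowel is 9 mm in diameter, else as the thick one.
- spring_pin0: One of two spring pins, 8 mm in diameter, at y = +26.5 and -26.5 mm of the lower half, standing 5 mm above its top face; they can be pressed flush. Together they push up with about 3 N when first touched and 7 N when flush. Origin: on the pin's axis, 5 mm below its tip.
- upper_half: Upper half, loose, right way up on the bench: plain metal block 60 (x) x 120 (y) x 36 mm, 0.2 kg, with two bores right through, a recess below (32 mm wide, 36 deep) for the vial, and a grip rib on top. Origin: centre of its underside; z up, y along its length to the larger bore. Let go on the dowels it stays 5 mm open; 5 to 6 N shuts it, 25 N is harmless; shut, its origin is 38 mm above the bench.
- rib_top (a point): Middle of the top of the upper half's grip rib, 71 mm above its underside. The rib is a straight bar 24 mm thick (x), 56 mm long (y), 30 mm tall, on a roof plate 50 x 60 mm whose top is 41 mm above the underside.
- thick_bore (a point): Centre of the lower mouth of the larger bore (16 mm, for the thick dowel) in the upper half, at y = +42 mm.
- thin_bore (a point): Centre of the lower mouth of the smaller bore (11 mm, for the thin dowel) in the upper half, at y = -42 mm.
- vial: Small dropper vial, brown with white ribbed cap, 22 mm wide, 58 mm tall, 22 g, upright on the bench in one of three places between robot and holder; the slimmest of the three containers there. Origin: centre of its underside, z up. In the well it stands 32 mm out of the block and has 2 mm play all round.
- small_bottle: bystander: squat white bottle, 34 mm wide, 61 mm tall; origin at its underside
- brown_bottle: bystander: brown bottle with black cap, 38 mm wide, 77 mm tall; origin at its underside
- urine_reader: bystander: white and green bench-top analyser with a screen, fixed, 195 mm high, footprint 240 x 200 mm set askew, between the upper half on the left and the holder on the right: carry things over it. Origin: centre of its underside.
- cup: bystander: specimen cup with screw lid, 65 mm wide and tall, at the left; origin at its underside
- slides: bystander: closed dark slide box 71 x 94 x 35 mm, at the far left, its long side towards the robot; origin at its underside
Things that resemble listed ones, but are neither listed nor needed, are in the scene too. Several things look just like the vial: the one meant starts nearest to the robot's base.

How it is judged (in metres and radians):
On the way, in this order (a step that is already met when the one before it is completed fails the run):
1. the vial stands in the well of the lower half, let go, before the upper half is put on (horizontal distance between vial and well_floor below 0.006 m and z of vial in the frame of lower_half below 0.016 m and angle between vial's own z axis and vertical below 0.2 rad and contact force between the fingers and vial below 0.1 N and distance between upper_half and well_floor above 0.1 m), for 0.2 s.
2. the upper half sits on both dowels (horizontal distance between thick_bore and thick_dowel below 0.003 m and horizontal distance between thin_bore and thin_dowel below 0.003 m and angle between upper_half's own z axis and vertical below 0.06 rad and z of each of thick_bore, thin_bore in the frame of lower_half below 0.05 m), for 0.1 s.
At the end, for the whole second after the job is handed in: Vial upright in the well (6 mm from its axis, 4 mm off its floor, 0.2 rad); upper half on both dowels, right way round (bores within 3 mm, level to 0.06 rad), shut to 1.7 mm at both ends, at rest, pressing the lower half with over 4 N, the robot still on it (over 1 N) (horizontal distance between vial and well_floor below 0.006 m and z of vial in the frame of lower_half below 0.016 m and angle between vial's own z axis and vertical below 0.2 rad and horizontal distance between thick_bore and thick_dowel below 0.003 m and horizontal distance between thin_bore and thin_dowel below 0.003 m and angle between upper_half's own z axis and vertical below 0.06 rad and z of each of thick_bore, thin_bore in the frame of lower_half below 0.0397 m and contact force between upper_half and lower_half above 4 N and contact force between any of the fingers, the arm and upper_half above 1 N and linear speed of upper_half below 0.02 m/s); the arm keeps its last pose, push and grip.
It fails at once if the white bottle moved more than 3 cm (distance of small_bottle from where it was at the start of the episode above 0.03 m).
It fails at once if the brown bottle moved more than 3 cm (distance of brown_bottle from where it was at the start of the episode above 0.03 m).
It fails at once if the cup moved more than 3 cm (distance of cup from where it was at the start of the episode above 0.03 m).
It fails at once if the slide box moved more than 3 cm (distance of slides from where it was at the start of the episode above 0.03 m).
It also fails if it takes over 64 s, if anything falls off the work surface, if the arm or the gripper's body presses on something with over 40 N, if the wrist force passes 120 N, or if a joint passes its speed limit or range.

## Working session

There is one attempt and no reset: what is moved stays moved. The work goes in short steps, Python scripts to look and compute and a tool call to move; the robot and the scene stay as the last step left them, time stands still between calls to the robot, and variables do not carry over. Pictures are saved under pics/ and viewed, at most 10 in all, crops included, and the job is handed in when it is done.

Besides the shell and the picture viewer there is one more tool, called after ">>>" by a JSON object that holds its "method" and its "body". apply_moves: Moves the arm, as the interface text tells. Scaled input: -1 to 1 covers 1000 mm each way for a shift and 90 degrees each way for a turn. Its arguments: {"type":"object","properties":{"targets":{"type":"array","items":{"type":"array","items":{"type":"number"}}},"newtons":{"type":"number"}},"required":["targets"]}

```bash
mkdir -p pics; ls
python3 - <<'E'
from plant import *
import cv2,numpy as np
s=get_state();print(s)
for n in("scene","top"):
    c=capture(n);cv2.imwrite(f"pics/{n}0.png",c["frame"][:,:,::-1]);np.savez(f"{n}0.npz",**c);print(n,c["camera_matrix"],c["T"])
E
```

```text
pics
{'time_s': 0.0, 'joints': array([-4.81223423e+01,  2.05906453e+01,  6.34162758e-01, -1.92743451e-02,
       -7.01344242e+01, -1.65043399e+01]), 'qd': array([-0.01879969,  0.01996397,  0.08489796, -0.0510712 , -0.05973884,
        0.03909525]), 'joint_torque': array([ 8.72300570e-04, -5.82718885e+01,  2.93068010e+01,  6.99769601e+00,
        6.82326776e-03, -1.58555595e-04]), 'tcp_pos': array([ 0.28900606, -0.60950776,  0.24463718]), 'eef_rot': array([ 1.79907691e+02, -8.45528602e-03, -1.54633239e+02]), 'contact_force': array([ 0.95209154,  0.20400353, -0.41021232]), 'moment': array([0.0183325 , 0.02273043, 0.03475124]), 'gripper_force': 0.0, 'gripper_width': 0.08734905057950178}
scene [[461.94905505   0.         282.21021466]
 [  0.         461.94905505 209.37087568]
 [  0.           0.           1.        ]] [[ 0.71905501 -0.4651291   0.51634757 -0.13483887]
 [-0.69473758 -0.49961628  0.51741982 -0.61781714]
 [ 0.01730864 -0.73077938 -0.68239425  0.94140441]
 [ 0.          0.          0.          1.        ]]
top [[541.86585656   0.         273.80454838]
 [  0.         541.86585656 211.78411463]
 [  0.           0.           1.        ]] [[ 0.00639359 -0.99305109  0.11751026  0.31360643]
 [-0.99905938 -0.01138357 -0.04184228  0.10167708]
 [ 0.0428892  -0.1171322  -0.99218978  1.65128371]
 [ 0.          0.          0.          1.        ]]
```

View pics/scene0.png

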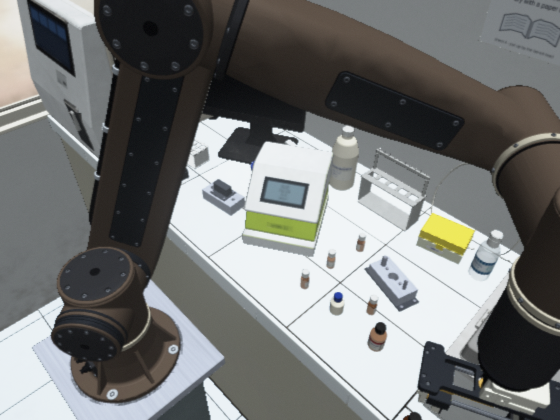

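View pics/top0.png

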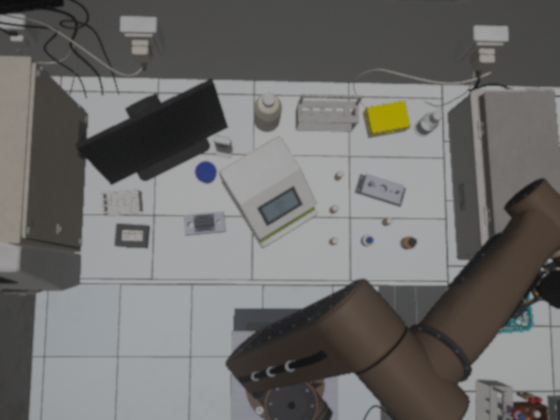

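The scene view shows four vial-like items at about (305,279), (331,258), (361,242) and (372,304). In the top view they are at (334,241), (334,209), (339,175) and (387,221). The squat white and blue bottle is at top (368,240), the brown bottle at (409,243), the holder at (381,189) and the upper half at (204,223). Next I'll locate them and enlarge.

```bash
cat > h.py <<'E'
import numpy as np,cv2
def pts(c):
    K=c["camera_matrix"];T=c["T"];z=c["range_z"]
    v,u=np.indices(z.shape)
    P=np.stack([(u-K[0,2])/K[0,0]*z,(v-K[1,2])/K[1,1]*z,z],-1)
    W=P@T[:3,:3].T+T[:3,3]; W[z==0]=np.nan
    return W
def ray(c,uv,h):
    K=c["camera_matrix"];T=c["T"]
    d=T[:3,:3]@np.linalg.inv(K)@np.array([uv[0],uv[1],1.]);o=T[:3,3]
    return o+d*(h-o[2])/d[2]
E
python3 - <<'E'
from h import *
c=np.load("top0.npz");W=pts(c)
for n,(u,v) in dict(a=(334,241),b=(334,209),c=(339,175),d=(387,221),white=(368,240),brown=(409,243)).items():
    w=W[v-8:v+9,u-8:u+9].reshape(-1,3);m=w[:,2]>.03
    q=w[m]; t=q[q[:,2]>q[:,2].max()-.012]
    print(n,q[:,2].max().round(3) if len(q) else None,t.mean(0).round(3) if len(t) else None,np.hypot(*t.mean(0)[:2]).round(3),ray(c,(u,v),.055).round(3))
for nm,(u,v,k) in dict(low=(381,189,32),up=(204,223,28)).items():
    w=W[v-k:v+k+1,u-k:u+k+1].reshape(-1,3)
    for lo,hi in((.003,.012),(.03,.034),(.034,.042),(.042,.06),(.06,.08)):
        q=w[(w[:,2]>lo)&(w[:,2]<hi)]
        if len(q)>5: print(nm,lo,len(q),q.mean(0).round(4),cv2.minAreaRect(q[:,:2].astype(np.float32)*1000))
print('max reader',np.nanmax(W[140:245,220:318,2]))
# crops
f=c["frame"][165:260,320:425,::-1];s=np.load("scene0.npz")["frame"][225:355,285:425,::-1]
cv2.imwrite("pics/crop0.png",np.hstack([cv2.resize(f,(400,400*95//105),interpolation=2)[:360],cv2.resize(s,(388,360),interpolation=2)]))
E
```

```text
a 0.063 [ 0.42  -0.145  0.058] 0.444 [ 0.418 -0.145  0.055]
b 0.068 [ 0.517 -0.147  0.06 ] 0.538 [ 0.513 -0.145  0.055]
c 0.064 [ 0.621 -0.162  0.058] 0.642 [ 0.616 -0.161  0.055]
d 0.065 [ 0.48  -0.31   0.058] 0.572 [ 0.479 -0.305  0.055]
white 0.071 [ 0.423 -0.248  0.063] 0.49 [ 0.421 -0.246  0.055]
brown 0.086 [ 0.418 -0.373  0.078] 0.56 [ 0.414 -0.37   0.055]
low 0.003 860 [ 0.5831 -0.3016  0.0057] ((584.6025390625, -300.88397216796875), (202.12442016601562, 204.64308166503906), 0.4690914750099182)
low 0.03 76 [ 0.5765 -0.2962  0.0323] ((564.8052978515625, -282.18548583984375), (122.15701293945312, 115.70002746582031), 55.60250473022461)
low 0.034 508 [ 0.5807 -0.2952  0.0382] ((550.9547119140625, -286.3072509765625), (120.13562774658203, 125.3142318725586), 72.11901092529297)
low 0.042 146 [ 0.5641 -0.2989  0.0463] ((552.7891235351562, -284.5535888671875), (116.29230499267578, 125.5345687866211), 68.92120361328125)
low 0.06 31 [ 0.5648 -0.2864  0.0677] ((551.48095703125, -308.2643127441406), (134.64422607421875, 70.55125427246094), 26.285375595092773)
up 0.003 466 [0.4712 0.2419 0.0052] ((472.3074645996094, 244.54806518554688), (171.56045532226562, 170.6336669921875), 0.7678484916687012)
up 0.03 110 [0.4717 0.2412 0.0325] ((477.345458984375, 225.22906494140625), (80.4205551147461, 162.1374053955078), 17.053264617919922)
up 0.034 383 [0.4716 0.2392 0.0376] ((480.5499572753906, 223.9418487548828), (88.22886657714844, 168.28773498535156), 24.347301483154297)
up 0.042 108 [0.4699 0.2399 0.0452] ((479.7330017089844, 223.24758911132812), (79.04796600341797, 170.0397186279297), 24.560945510864258)
up 0.06 158 [0.4709 0.2427 0.0706] ((470.7618713378906, 242.8108367919922), (25.0084171295166, 55.78144073486328), 5.802789211273193)
max reader 0.20310915908047167
```

View pics/crop0.png

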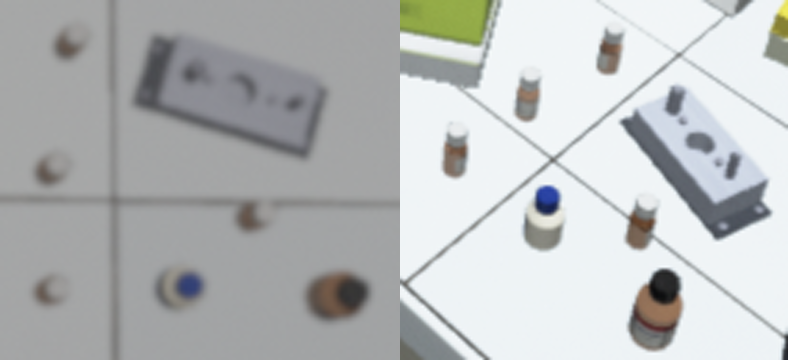

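Four vials fit: top-view pixels a (334,241), b (334,209), c (339,175) and d (387,221). They are 0.444, 0.538, 0.642 and 0.572 m from the base. The crop confirms they look the same (brown, white cap), so **a**, at scene pixel (305,279), is the one meant because it is nearest to the base.

```bash
cat >> h.py <<'E'
def plan(tgt,yaw=None,step=None):
    "target world xyz (+yaw) -> shift in tool axes (units of 1000mm), turn about tool z (units of 90deg), from measured pose"
    from plant import get_state
    from scipy.spatial.transform import Rotation as R
    s=get_state();r=R.from_euler('xyz',s["eef_rot"],degrees=True)
    d=r.inv().apply(np.array(tgt)-s["tcp_pos"])
    a=np.zeros(3)
    if yaw is not None: a=(r.inv()*R.from_euler('xyz',[180,0,yaw],degrees=True)).as_rotvec(degrees=True)
    print("shift",d.round(4),"dist",np.linalg.norm(d).round(3),"turn",(a/90).round(4),"deg",a.round(1))
def st():
    from plant import get_state
    s=get_state();print({k:np.round(s[k],3) for k in("time_s","joints","tcp_pos","eef_rot","contact_force","gripper_width","gripper_force")})
E
python3 - <<'E'
from h import *
from plant import *
from scipy.spatial.transform import Rotation as R
c=capture("wrist");s=get_state()
r=R.from_euler('xyz',s["eef_rot"],degrees=True).as_matrix()
print("cam in tool",(r.T@(c["T"][:3,3]-s["tcp_pos"])).round(4),(r.T@c["T"][:3,:3]).round(3),c["camera_matrix"])
W=pts(np.load("top0.npz"))
q=W[130:250,215:325].reshape(-1,3);q=q[q[:,2]>.08]
print("reader",cv2.boxPoints(cv2.minAreaRect(q[:,:2].astype(np.float32))).round(3))
m=(W[...,2]>.034)&(W[...,2]<.042)
for nm,(u,v,a,b) in dict(low=(381,189,27,17),up=(204,223,24,15)).items():
    M=np.zeros(m.shape,np.uint8);M[v-b:v+b+1,u-a:u+a+1]=m[v-b:v+b+1,u-a:u+a+1]
    n,l,stt,_=cv2.connectedComponentsWithStats(M);k=1+np.argmax(stt[1:,4]);q=W[l==k]
    print(nm,len(q),cv2.minAreaRect(q[:,:2].astype(np.float32)*1000))
plan((.56,-.30,.3),-107)
E
```

```text
cam in tool [ 0.0766  0.0002 -0.1373] [[ 0.001 -0.959 -0.284]
 [ 1.     0.001 -0.   ]
 [ 0.001 -0.284  0.959]] [[326.57395674   0.         274.08663231]
 [  0.         326.57395674 208.75549964]
 [  0.           0.           1.        ]]
reader [[ 0.413  0.081]
 [ 0.519 -0.089]
 [ 0.793  0.082]
 [ 0.687  0.252]]
low 494 ((580.9147338867188, -296.00811767578125), (120.34469604492188, 62.07429504394531), 72.68511962890625)
up 213 ((473.0721130371094, 216.99258422851562), (60.12610626220703, 68.92231750488281), 4.111671447753906)
shift [-0.3775  0.1638 -0.055 ] dist 0.415 turn [ 8.000e-04  2.000e-04 -5.293e-01] deg [  0.1   0.  -47.6]
```

>>> {"method": "apply_moves", "body": {"targets": [[1,0,0,0,0,0,-0.0756],[1,0,0,0,0,0,-0.0756],[1,0,0,0,0,0,-0.0756],[1,0,0,0,0,0,-0.0756],[1,0,0,0,0,0,-0.0756],[1,0,0,0,0,0,-0.0756],[1,0,0,0,0,0,-0.0756],[1,-0.035,-0.017,0.0023,0,0,0],[1,-0.035,-0.017,0.0023,0,0,0],[1,-0.035,-0.017,0.0023,0,0,0],[1,-0.035,-0.017,0.0023,0,0,0],[1,-0.035,-0.017,0.0023,0,0,0],[1,-0.035,-0.017,0.0023,0,0,0],[1,-0.035,-0.017,0.0023,0,0,0],[1,-0.035,-0.017,0.0023,0,0,0],[1,-0.035,-0.017,0.0023,0,0,0],[1,-0.035,-0.017,0.0023,0,0,0],[1,-0.035,-0.017,0.0023,0,0,0],[1,0,0,0,0,0,0]]}}

```text
time_s: 1.73
tcp_pos: [0.5843, -0.2919, 0.2191]
eef_rot: [180.0, 0.0, -106.8]
contact_force: [0.7, -0.9, 0.7]
gripper_width: 0.0868
gripper_force: 0.0
```

Run:
```python
from h import *
from plant import *
st()
c=capture("wrist");np.savez("w1.npz",**c)
cv2.imwrite("pics/w1.png",c["frame"][:,:,::-1])
```

```text
{'time_s': np.float64(1.733), 'joints': array([-9.4860e+00,  1.9484e+01, -4.4030e+00, -3.8000e-02, -6.6130e+01,
       -7.2540e+00]), 'tcp_pos': array([ 0.584, -0.292,  0.219]), 'eef_rot': array([ 1.79979e+02,  3.20000e-02, -1.06756e+02]), 'contact_force': array([ 0.666, -0.888,  0.711]), 'gripper_width': np.float64(0.087), 'gripper_force': np.float64(0.0)}
```

View pics/w1.png

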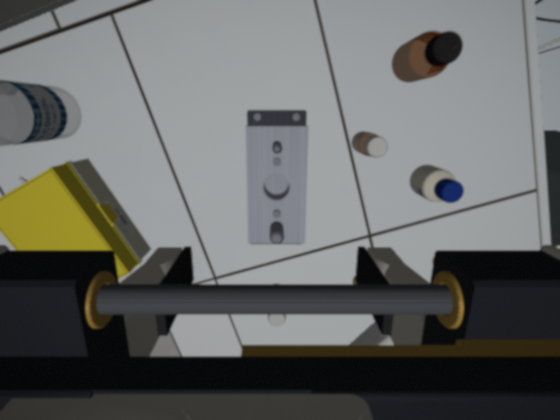

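The wrist view shows the holder upright in the image. The thin dowel is at (277,147), the well at (276,186) and the thick dowel at (277,235) (+y, toward image bottom). Next I measure them precisely.

Run:
```python
from h import *
c=dict(np.load("w1.npz"));W=pts(c);Z=W[...,2];f=c["frame"];g=f.mean(2)
R0=np.zeros(Z.shape,bool);R0[115:250,240:315]=1
print("face z",np.nanmedian(Z[R0&(Z>.03)&(Z<.045)]))
q=W[R0&(Z>.034)&(Z<.042)];r=cv2.minAreaRect(q[:,:2].astype(np.float32)*1000);print("face",len(q),r)
for nm,(u,v) in dict(thin=(277,147),thick=(277,233)).items():
    w=W[v-14:v+15,u-12:u+13].reshape(-1,3);t=w[w[:,2]>.064]
    print(nm,len(t),t.mean(0).round(4),t[:,2].max().round(4),((t.max(0)-t.min(0))*1000).round(1))
w=W[165:205,255:298].reshape(-1,3);t=w[w[:,2]<.03];print("well deep",len(t),t.mean(0).round(4),cv2.minEnclosingCircle(t[:,:2].astype(np.float32)*1000))
# face outline by brightness contour
a=cv2.GaussianBlur(g.astype(np.uint8),(3,3),0)
for y in (170,172,190,205): print(y,a[y,236:320:2])
cv2.imwrite("pics/w1c.png",cv2.resize(f[105:255,235:320,::-1],None,fx=4,fy=4,interpolation=2))
```

```text
face z 0.03608635704555868
face 6158 ((580.931640625, -294.7280578613281), (120.55420684814453, 60.03889846801758), 73.16642761230469)
thin 73 [ 0.5688 -0.3353  0.0663] 0.0695 [8.3 8.2 5.4]
thick 145 [ 0.5928 -0.2557  0.0668] 0.0697 [13.1 13.1  5.6]
well deep 480 [ 0.5819 -0.2911  0.0128] ((581.0663452148438, -294.4122009277344), 12.980496406555176)
170 [162 163 163 162 161 150 136 133 133 134 134 135 136 136 137 135 134 135
 134 132 133 134 133 134 136 137 135 133 133 134 133 134 135 136 135 143
 158 163 163 163 163 162]
172 [163 163 162 162 161 150 137 133 133 135 134 135 136 136 137 135 135 135
 134 131 132 133 133 134 135 137 135 133 134 134 133 134 135 136 136 143
 159 163 163 163 163 163]
190 [162 162 162 163 162 154 139 133 134 135 134 134 135 125  95  81 107 125
 132 131 130 129 129 126 111  84  91 124 134 134 135 135 136 137 137 148
 161 163 163 163 163 163]
205 [162 162 163 163 162 156 141 134 134 135 134 134 135 135 137 136 135 135
 134 133 134 134 133 134 135 136 135 135 135 135 135 134 136 137 139 152
 162 163 163 163 163 163]
```

View pics/w1c.png

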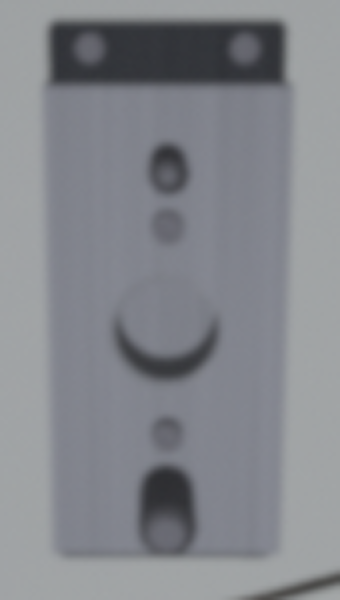

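The crop confirms the well, spring pins, thin dowel (top) and thick dowel (bottom). Holder centre is (0.581, -0.295), yaw -16.8°. Next, a look at vial a.

>>> {"method": "apply_moves", "body": {"targets": [[1,-0.0155,0.0333,0.005,0,0,0],[1,-0.0155,0.0333,0.005,0,0,0],[1,-0.0155,0.0333,0.005,0,0,0],[1,-0.0155,0.0333,0.005,0,0,0],[1,-0.0155,0.0333,0.005,0,0,0],[1,-0.0155,0.0333,0.005,0,0,0],[1,0,0,0,0,0,0]]}}

```text
time_s: 2.37
tcp_pos: [0.4105, -0.1473, 0.1891]
eef_rot: [179.8, 0.0, -107.0]
contact_force: [-1.4, -1.2, -0.3]
gripper_width: 0.0882
gripper_force: 0.0
```

Run:
```python
from h import *
from plant import *
st()
c=capture("wrist");np.savez("w2.npz",**c)
W=pts(c);Z=W[...,2]
n,l,s,ct=cv2.connectedComponentsWithStats(((Z>.03)&(Z<.1)).astype(np.uint8))
for k in range(1,n):
    if s[k,4]>80:
        q=W[l==k];t=q[q[:,2]>q[:,2].max()-.006]
        (x,y),r=cv2.minEnclosingCircle(t[:,:2].astype(np.float32)*1000);print(s[k],"top",q[:,2].max().round(4),t.mean(0).round(4),x,y,r)
plan((.42,-.145,.047))
```

```text
{'time_s': np.float64(2.367), 'joints': array([  6.241,   0.382, -32.526,  -0.132, -57.237, -23.2  ]), 'tcp_pos': array([ 0.411, -0.147,  0.189]), 'eef_rot': array([ 1.79823e+02,  4.50000e-02, -1.07030e+02]), 'contact_force': array([-1.361, -1.191, -0.264]), 'gripper_width': np.float64(0.088), 'gripper_force': np.float64(0.0)}
[   0   13   81  153 9409] top 0.0697 [ 0.5912 -0.2543  0.0667] 592.9114379882812 -254.24758911132812 7.282906532287598
[108  19  41  36 993] top 0.0579 [ 0.4804 -0.3082  0.0554] 481.0860900878906 -308.3831787109375 9.749924659729004
[ 206   71   40   43 1313] top 0.0617 [ 0.4227 -0.2479  0.059 ] 422.7764587402344 -247.95176696777344 10.706707000732422
[254 191  24  30 554] top 0.058 [ 0.4195 -0.1453  0.0553] 419.6096496582031 -144.72518920898438 9.558869361877441
[150 220  31  28 611] top 0.0571 [ 0.516  -0.1469  0.0551] 516.8980102539062 -145.88487243652344 9.680839538574219
[ 39 235  37  15 368] top 0.0565 [ 0.6166 -0.1683  0.0536] 617.759033203125 -167.2271270751953 7.00713586807251
[192 270  29  14 244] top 0.0443 [ 0.5011 -0.0913  0.0412] 501.65008544921875 -88.16886901855469 10.22459888458252
[ 154  314  150   42 4160] top 0.0967 [ 0.527  -0.0661  0.0919] 525.932861328125 -59.538795471191406 17.270023345947266
shift [-0.0049 -0.0052  0.1432] dist 0.143 turn [0. 0. 0.] deg [0. 0. 0.]
```

>>> {"method": "apply_moves", "body": {"targets": [[1,-0.005,-0.005,0.02,0,0,0],[1,0,0,0.025,0,0,0],[1,0,0,0.025,0,0,0],[1,0,0,0.025,0,0,0],[1,0,0,0.02,0,0,0],[1,0,0,0.015,0,0,0],[1,0,0,0,0,0,0],[1,0,0,0,0,0,0]]}}

```text
time_s: 3.08
tcp_pos: [0.4228, -0.1464, 0.0599]
eef_rot: [179.9, -0.1, -107.0]
contact_force: [0.1, 0.5, 0.8]
gripper_width: 0.0879
gripper_force: 0.0
```

Run:
```python
from h import *
st(); plan((.4196,-.1447,.047),-106.8)
```

```text
{'time_s': np.float64(3.083), 'joints': array([ 6.2980e+00,  1.1865e+01, -4.0803e+01,  2.0000e-02, -3.7449e+01,
       -2.3349e+01]), 'tcp_pos': array([ 0.423, -0.146,  0.06 ]), 'eef_rot': array([ 1.79897e+02, -5.80000e-02, -1.07035e+02]), 'contact_force': array([0.144, 0.532, 0.835]), 'gripper_width': np.float64(0.088), 'gripper_force': np.float64(0.0)}
shift [-0.0007  0.0035  0.0129] dist 0.013 turn [ 0.0011 -0.0006 -0.0026] deg [ 0.1 -0.1 -0.2]
```

>>> {"method": "apply_moves", "body": {"targets": [[1,-0.0007,0.0035,0.013,0,0,-0.0026],[1,0,0,0,0,0,0],[1,0,0,0,0,0,0],[0,0,0,0,0,0,0],[0,0,0,0,0,0,0],[0,0,0,0,0,0,0],[0,0,0,0,0,0,0],[0,0,0,0,0,0,0],[0,0,0,0,0,0,0],[0,0,0,0,0,0,0],[0,0,0,0,0,0,0]], "newtons": 10}}

```text
time_s: 4.0
tcp_pos: [0.4198, -0.144, 0.0473]
eef_rot: [180.0, -0.0, -106.8]
contact_force: [-1.0, 0.6, 0.5]
gripper_width: 0.0399
gripper_force: 0.0
```

>>> {"method": "apply_moves", "body": {"targets": [[0,0,0,0,0,0,0],[0,0,0,0,0,0,0],[0,0,0,0,0,0,0],[0,0,0,0,0,0,0],[0,0,0,0,0,0,0],[0,0,0,0,0,0,0],[0,0,0,0,0,0,0]]}}

```text
time_s: 4.58
tcp_pos: [0.4198, -0.144, 0.0472]
eef_rot: [180.0, -0.0, -106.8]
contact_force: [-0.5, -0.6, 0.1]
gripper_width: 0.0217
gripper_force: 10.0
```

>>> {"method": "apply_moves", "body": {"targets": [[0,0,0,-0.02,0,0,0],[0,0,0,-0.03,0,0,0],[0,0,0,-0.03,0,0,0],[0,0,0,-0.02,0,0,0],[0,0.006,-0.012,0,0,0,0],[0,0.014,-0.028,0,0,0,0],[0,0.016,-0.032,0,0,0,0],[0,0.016,-0.032,0,0,0,0],[0,0.016,-0.032,0,0,0,0],[0,0.014,-0.028,0,0,0,0],[0,0.01,-0.02,0,0,0,0],[0,0.006,-0.013,0,0,0,0],[0,0,0,0,0,0,0],[0,0,0,0,0,0,0]]}}

```text
time_s: 5.75
tcp_pos: [0.5799, -0.2952, 0.1457]
eef_rot: [179.9, -0.0, -106.8]
contact_force: [-0.6, 1.0, -0.3]
gripper_width: 0.0219
gripper_force: 10.0
```

Run:
```python
from h import *
from plant import *
st()
c=capture("wrist");np.savez("w3.npz",**c);cv2.imwrite("pics/w3.png",c["frame"][:,:,::-1])
plan((.581,-.295,.065),-106.8)
```

```text
{'time_s': np.float64(5.75), 'joints': array([-9.8460e+00,  2.2652e+01, -9.8640e+00, -1.7000e-02, -5.7600e+01,
       -6.9800e+00]), 'tcp_pos': array([ 0.58 , -0.295,  0.146]), 'eef_rot': array([ 179.882,   -0.   , -106.835]), 'contact_force': array([-0.57 ,  0.995, -0.286]), 'gripper_width': np.float64(0.022), 'gripper_force': np.float64(9.993)}
shift [-0.0001 -0.0016  0.0811] dist 0.081 turn [ 0.0011  0.     -0.    ] deg [ 0.1  0.  -0. ]
```

View pics/w3.png

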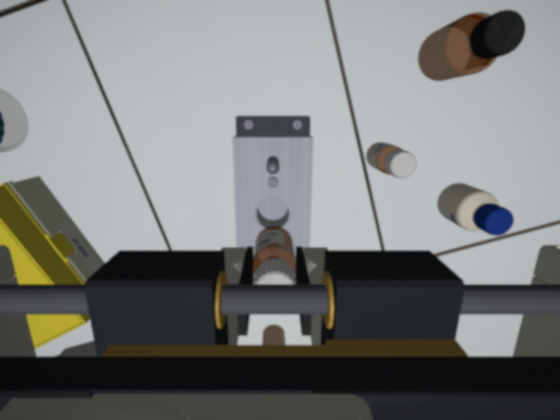

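The vial is held upright at (273,260), above the well at (273,210). I check the holder's position again from this nearer view.

Run:
```python
from h import *
c=dict(np.load("w3.npz"));W=pts(c);Z=W[...,2]
w=W[155:178,258:290].reshape(-1,3);t=w[w[:,2]>.06];print("thin",len(t),t.mean(0).round(4),t[:,2].max())
M=np.zeros(Z.shape,bool);M[130:230,225:320]=1
q=W[M&(Z>.033)&(Z<.042)];r=cv2.minAreaRect(q[:,:2].astype(np.float32)*1000);print(r)
ang=np.radians(r[2] if r[1][0]>r[1][1] else r[2]-90)
e=np.array([np.cos(np.radians(73.2)),np.sin(np.radians(73.2))])
# end edge at -y side -> +60 mm = centre
P=q[:,:2];s=P@e;n=P@np.array([e[1],-e[0]])
C=(np.percentile(s,.3)+.06)*e+(np.percentile(n,.5)+np.percentile(n,99.5))/2*np.array([e[1],-e[0]]);print("C",C)
v=W[225:300,255:295].reshape(-1,3);v=v[(v[:,2]>.08)&(v[:,2]<.19)];print("vial",np.nanmin(v[:,2]),v.mean(0).round(4))
for lo in(.1,.11,.12,.13,.14,.15):
    k=v[(v[:,2]>lo)&(v[:,2]<lo+.01)]
    if len(k):print(lo,len(k),k.mean(0).round(4))
plan((.581,-.295,.065),-106.8)
```

```text
thin 143 [ 0.5687 -0.3356  0.0658] 0.06958238973519568
((574.266357421875, -317.16973876953125), (73.07161712646484, 60.144039154052734), 73.22309112548828)
C [ 0.58105049 -0.29461418]
vial 0.0972226603194517 [ 0.5775 -0.3031  0.1332]
0.1 192 [ 0.5771 -0.3045  0.1053]
0.11 244 [ 0.5772 -0.3045  0.115 ]
0.12 303 [ 0.5771 -0.3045  0.1252]
0.13 494 [ 0.5778 -0.3024  0.1334]
0.14 357 [ 0.5776 -0.3026  0.1452]
0.15 477 [ 0.5777 -0.3018  0.1533]
shift [-0.0001 -0.0016  0.0811] dist 0.081 turn [ 0.0011  0.     -0.    ] deg [ 0.1  0.  -0. ]
```

>>> {"method": "apply_moves", "body": {"targets": [[0,-0.0003,-0.0012,0.015,0,0,0],[0,0,0,0.02,0,0,0],[0,0,0,0.015,0,0,0],[0,0,0,0.01,0,0,0],[0,0,0,0.005,0,0,0],[0,0,0,0.005,0,0,0],[0,0,0,0.004,0,0,0],[0,0,0,0.003,0,0,0],[0,0,0,0,0,0,0]]}}

```text
time_s: 6.55
tcp_pos: [0.5814, -0.2947, 0.0702]
eef_rot: [-180.0, 0.0, -106.8]
contact_force: [1.1, -0.2, -0.5]
gripper_width: 0.0222
gripper_force: 10.0
```

Run:
```python
from h import *
st(); plan((.581,-.2948,.060),-106.8)
```

```text
{'time_s': np.float64(6.55), 'joints': array([-9.7660e+00,  2.7089e+01, -1.4079e+01, -5.0000e-03, -4.8830e+01,
       -6.9980e+00]), 'tcp_pos': array([ 0.581, -0.295,  0.07 ]), 'eef_rot': array([-1.79999e+02,  4.00000e-03, -1.06767e+02]), 'contact_force': array([ 1.105, -0.166, -0.497]), 'gripper_width': np.float64(0.022), 'gripper_force': np.float64(9.993)}
shift [0.0002 0.0003 0.0102] dist 0.01 turn [-0.      0.      0.0004] deg [-0.  0.  0.]
```

>>> {"method": "apply_moves", "body": {"targets": [[0,0,0,0.005,0,0,0],[0,0,0,0.004,0,0,0],[0,0,0,0.001,0,0,0],[0,0,0,0,0,0,0],[0.6,0,0,0,0,0,0],[0.6,0,0,0,0,0,0],[0.6,0,0,0,0,0,0],[0.6,0,0,0,0,0,0],[0.6,0,0,0,0,0,0],[0.6,0,0,0,0,0,0],[0.6,0,0,0,0,0,0]]}}

```text
time_s: 7.47
tcp_pos: [0.5814, -0.2948, 0.0603]
eef_rot: [-180.0, 0.0, -106.8]
contact_force: [0.8, -0.2, -0.5]
gripper_width: 0.052
gripper_force: 0.0
```

>>> {"method": "apply_moves", "body": {"targets": [[0.6,0,0,-0.01,0,0,0],[0.6,0,0,-0.025,0,0,0],[0.6,0,0,-0.035,0,0,0],[1,0,0,-0.035,0,0,0],[1,0,0,-0.035,0,0,0],[1,0,0,-0.035,0,0,0],[1,0,0,-0.035,0,0,0],[1,0,0,-0.03,0,0,0],[1,0,0,0,0,0,0]]}}

```text
time_s: 8.22
tcp_pos: [0.5834, -0.2961, 0.3092]
eef_rot: [-179.3, -0.1, -106.7]
contact_force: [0.1, -0.7, 1.1]
gripper_width: 0.0855
gripper_force: 0.0
```

Run:
```python
from h import *
from plant import *
st()
c=capture("wrist");np.savez("w4.npz",**c);W=pts(c);Z=W[...,2]
ok=np.hypot(W[...,0]-.581,W[...,1]+.2945)<.017
t=W[ok&(Z>.055)];print("vial top",len(t),t[:,2].max(),cv2.minEnclosingCircle(t[:,:2].astype(np.float32)*1000),t.mean(0))
h=t[t[:,2]>t[:,2].max()-.004];print(h.mean(0),cv2.minEnclosingCircle(h[:,:2].astype(np.float32)*1000))
plan((.471,.243,.30),-84.2)
```

```text
{'time_s': np.float64(8.217), 'joints': array([ -9.774,  16.427,   2.943,   0.157, -75.853,  -6.995]), 'tcp_pos': array([ 0.583, -0.296,  0.309]), 'eef_rot': array([-1.79323e+02, -7.10000e-02, -1.06732e+02]), 'contact_force': array([ 0.108, -0.664,  1.084]), 'gripper_width': np.float64(0.086), 'gripper_force': np.float64(0.0)}
vial top 218 0.06968756255604863 ((580.8606567382812, -295.6072082519531), 9.546905517578125) [ 0.58070013 -0.29656441  0.06644391]
[ 0.58080128 -0.29576555  0.06741492] ((580.9576416015625, -295.8251037597656), 9.1929349899292)
shift [-0.4833  0.2622  0.0035] dist 0.55 turn [-0.0051 -0.0011 -0.2506] deg [ -0.5  -0.1 -22.6]
```

The vial stands upright in the well (top at 70 mm, within about 1 mm of the axis). Over the reader to the upper half.

>>> {"method": "apply_moves", "body": {"targets": [[1,-0.0322,0.0175,0,0,0,0],[1,-0.0322,0.0175,0,0,0,0],[1,-0.0322,0.0175,0,0,0,0],[1,-0.0322,0.0175,0,0,0,0],[1,-0.0322,0.0175,0,0,0,0],[1,-0.0322,0.0175,0,0,0,0],[1,-0.0322,0.0175,0,0,0,0],[1,-0.0322,0.0175,0,0,0,0],[1,-0.0322,0.0175,0,0,0,0],[1,-0.0322,0.0175,0,0,0,0],[1,-0.0322,0.0175,0,0,0,0],[1,-0.0322,0.0175,0,0,0,0],[1,-0.0322,0.0175,0,0,0,0],[1,-0.0322,0.0175,0,0,0,0],[1,-0.0322,0.0175,0,0,0,0],[1,0,0,0.02,0,0,-0.0627],[1,0,0,0.02,0,0,-0.0627],[1,0,0,0.02,0,0,-0.0627],[1,0,0,0.02,0,0,-0.0627],[1,0,0,0,0,0,0]]}}

```text
time_s: 9.93
tcp_pos: [0.4671, 0.2419, 0.2161]
eef_rot: [179.6, -0.2, -84.0]
contact_force: [0.0, -1.1, -0.7]
gripper_width: 0.088
gripper_force: 0.0
```

Run:
```python
from h import *
from plant import *
st()
c=capture("wrist");np.savez("w5.npz",**c);cv2.imwrite("pics/w5.png",c["frame"][:,:,::-1])
W=pts(c);Z=W[...,2]
ok=(np.abs(W[...,0]-.471)<.09)&(np.abs(W[...,1]-.243)<.09)
for lo,hi in((.03,.0375),(.0375,.043),(.066,.075)):
    q=W[ok&(Z>lo)&(Z<hi)]
    if len(q)>20:print(lo,len(q),np.median(q[:,2]),cv2.minAreaRect(q[:,:2].astype(np.float32)*1000))
plan((.471,.243,.06),-84.2)
```

```text
{'time_s': np.float64(9.933), 'joints': array([ 48.705,   8.037, -20.163,  -0.099, -62.202, -42.625]), 'tcp_pos': array([0.467, 0.242, 0.216]), 'eef_rot': array([179.645,  -0.209, -83.965]), 'contact_force': array([ 0.008, -1.064, -0.663]), 'gripper_width': np.float64(0.088), 'gripper_force': np.float64(0.0)}
0.03 3713 0.03406513002708422 ((479.2237243652344, 226.0501708984375), (96.9110107421875, 173.0317840576172), 26.664222717285156)
0.0375 1677 0.03918843582581588 ((491.1375732421875, 212.906982421875), (70.38542175292969, 148.8646240234375), 34.25628662109375)
0.066 1528 0.0689058449472425 ((497.9431457519531, 210.49465942382812), (46.15671920776367, 141.45318603515625), 39.743202209472656)
shift [-0.0008 -0.0035  0.1584] dist 0.158 turn [ 0.0024 -0.0019 -0.001 ] deg [ 0.2 -0.2 -0.1]
```

View pics/w5.png

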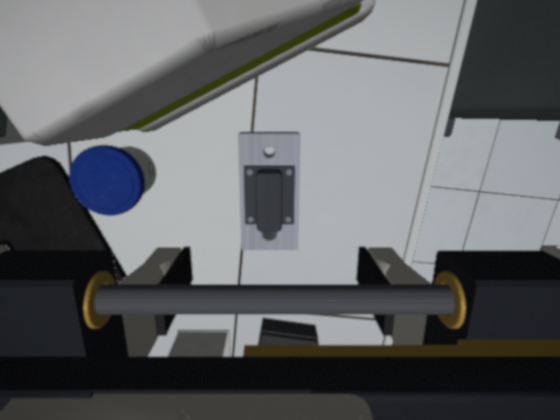

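The upper half is at (269,190), rib lengthwise in the image. Bores are at (269,151) (light, -y) and (269,236) (dark, +y). I need their relative sizes, so I take a crop and a depth measurement.

Run:
```python
from h import *
c=dict(np.load("w5.npz"));W=pts(c);Z=W[...,2];f=c["frame"]
M=np.zeros(Z.shape,bool);M[125:256,232:306]=1
q=W[M&(Z>.030)&(Z<.038)];print("block",cv2.minAreaRect(q[:,:2].astype(np.float32)*1000))
q=W[M&(Z>.0655)&(Z<.075)];print("rib",np.median(q[:,2]),cv2.minAreaRect(q[:,:2].astype(np.float32)*1000))
for nm,(u,v) in dict(up=(269,151),dn=(269,236)).items():
    w=W[v-13:v+14,u-12:u+13].reshape(-1,3);t=w[w[:,2]<.029]
    print(nm,len(t),cv2.minAreaRect(t[:,:2].astype(np.float32)*1000) if len(t)>4 else 0)
cv2.imwrite("pics/w5c.png",cv2.resize(f[125:256,225:310,::-1],None,fx=4.5,fy=4.5,interpolation=2))
```

```text
block ((470.52056884765625, 244.0923614501953), (60.08821487426758, 120.33470153808594), 6.049088001251221)
rib 0.06885515073466009 ((470.6108703613281, 243.87327575683594), (23.49569320678711, 55.94775390625), 6.47981071472168)
up 90 ((475.05523681640625, 204.32113647460938), (10.17660140991211, 6.946058750152588), 6.671523571014404)
dn 89 ((465.0562438964844, 290.8214416503906), (15.097943305969238, 6.309734344482422), 9.066118240356445)
```

View pics/w5c.png

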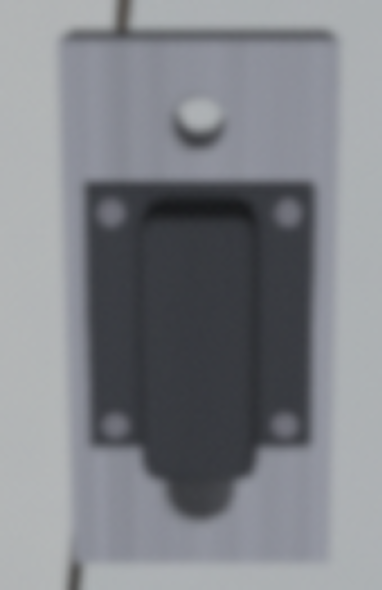

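The -y bore is the small one (about 10 mm) and the +y bore the large one (about 15 mm). So the half's yaw is +6.1°, already the right way round, and the rib centre is (0.4706, 0.244).

>>> {"method": "apply_moves", "body": {"targets": [[1,-0.0018,-0.0032,0.015,0,0,0],[1,0,0,0.03,0,0,0],[1,0,0,0.035,0,0,0],[1,0,0,0.03,0,0,0],[1,0,0,0.02,0,0,0],[1,0,0,0.01,0,0,0],[1,0,0,0,0,0,0],[1,0,0,0,0,0,0]]}}

```text
time_s: 10.65
tcp_pos: [0.4732, 0.2461, 0.0814]
eef_rot: [-180.0, 0.0, -84.3]
contact_force: [0.5, 0.5, 0.3]
gripper_width: 0.0877
gripper_force: 0.0
```

Run:
```python
from h import *
st(); plan((.4706,.244,.064),-83.9)
```

```text
{'time_s': np.float64(10.65), 'joints': array([ 4.8573e+01,  1.6967e+01, -2.9104e+01,  3.8000e-02, -4.3885e+01,
       -4.2862e+01]), 'tcp_pos': array([0.473, 0.246, 0.081]), 'eef_rot': array([-1.7995e+02,  1.0000e-02, -8.4262e+01]), 'contact_force': array([0.54 , 0.512, 0.291]), 'gripper_width': np.float64(0.088), 'gripper_force': np.float64(0.0)}
shift [0.0018 0.0028 0.0174] dist 0.018 turn [-0.0006  0.0001 -0.004 ] deg [-0.   0.  -0.4]
```

>>> {"method": "apply_moves", "body": {"targets": [[1,0.0018,0.0028,0.01,0,0,-0.004],[1,0,0,0.0074,0,0,0],[1,0,0,0,0,0,0],[0,0,0,0,0,0,0],[0,0,0,0,0,0,0],[0,0,0,0,0,0,0],[0,0,0,0,0,0,0],[0,0,0,0,0,0,0],[0,0,0,0,0,0,0],[0,0,0,0,0,0,0],[0,0,0,0,0,0,0],[0,0,0,0,0,0,0],[0,0,0,0,0,0,0],[0,0,0,0,0,0,0],[0,0,0,0,0,0,0],[0,0,0,0,0,0,0],[0,0,0,0,0,0,0]], "newtons": 40}}

```text
time_s: 12.07
tcp_pos: [0.4699, 0.2435, 0.0629]
eef_rot: [-180.0, 0.0, -83.8]
contact_force: [0.6, 0.7, -0.6]
gripper_width: 0.0239
gripper_force: 40.0
```

>>> {"method": "apply_moves", "body": {"targets": [[0,0,0,-0.01,0,0,0],[0,0,0,-0.025,0,0,0],[0,0,0,-0.035,0,0,0],[0,0,0,-0.035,0,0,0],[0,0,0,-0.035,0,0,0],[0,0,0,-0.035,0,0,0],[0,0,0,-0.035,0,0,0],[0,0,0,-0.025,0,0,0],[0,0,0,-0.015,0,0,0],[0,0,0,0,0,0,0]]}}

```text
time_s: 12.9
tcp_pos: [0.4706, 0.2439, 0.3174]
eef_rot: [-179.7, 0.2, -83.8]
contact_force: [0.7, 0.3, -2.5]
gripper_width: 0.0238
gripper_force: 40.0
```

>>> {"method": "apply_moves", "body": {"targets": [[0,0.015,-0.0015,0,0,0,0],[0,0.03,-0.003,0,0,0,0],[0,0.0342,-0.00325,0,0,0,0],[0,0.0342,-0.00325,0,0,0,0],[0,0.0342,-0.00325,0,0,0,0],[0,0.0342,-0.00325,0,0,0,0],[0,0.0342,-0.00325,0,0,0,0],[0,0.0342,-0.00325,0,0,0,0],[0,0.0342,-0.00325,0,0,0,0],[0,0.0342,-0.00325,0,0,0,0],[0,0.0342,-0.00325,0,0,0,0],[0,0.0342,-0.00325,0,0,0,0],[0,0.0342,-0.00325,0,0,0,0],[0,0.0342,-0.00325,0,0,0,0],[0,0.0342,-0.00325,0,0,0,0],[0,0.0342,-0.00325,0,0,0,0],[0,0.02,-0.002,0,0,0,0],[0,0.005,0,0,0,0,0],[0,0,0,0,0,0,0]]}}

```text
time_s: 14.48
tcp_pos: [0.5792, -0.2981, 0.3104]
eef_rot: [179.8, 0.1, -84.0]
contact_force: [-0.4, 0.5, -2.4]
gripper_width: 0.0238
gripper_force: 40.0
```

>>> {"method": "apply_moves", "body": {"targets": [[0,0,0,0,0,0,0.064],[0,0,0,0,0,0,0.064],[0,0,0,0,0,0,0.064],[0,0,0,0,0,0,0.064],[0,0,0,0,0,0,0],[0,0,0,0,0,0,0]]}}

```text
time_s: 14.98
tcp_pos: [0.5799, -0.2955, 0.3125]
eef_rot: [179.9, 0.0, -106.6]
contact_force: [-0.2, -0.0, -3.5]
gripper_width: 0.0239
gripper_force: 40.0
```

Run:
```python
from h import *
from plant import *
st()
plan((.581,-.295,.16),-106.8)
```

```text
{'time_s': np.float64(14.983), 'joints': array([-9.8780e+00,  1.6473e+01,  3.5020e+00, -2.4000e-02, -7.7077e+01,
       -6.7660e+00]), 'tcp_pos': array([ 0.58 , -0.296,  0.313]), 'eef_rot': array([ 1.79949e+02,  1.80000e-02, -1.06649e+02]), 'contact_force': array([-0.196, -0.016, -3.507]), 'gripper_width': np.float64(0.024), 'gripper_force': np.float64(39.994)}
shift [-0.0008 -0.001   0.1525] dist 0.153 turn [0.0006 0.0002 0.0017] deg [0.1 0.  0.2]
```

>>> {"method": "apply_moves", "body": {"targets": [[0,-0.0008,-0.001,0.015,0,0,0.0017],[0,0,0,0.03,0,0,0],[0,0,0,0.035,0,0,0],[0,0,0,0.035,0,0,0],[0,0,0,0.025,0,0,0],[0,0,0,0.01,0,0,0],[0,0,0,0.005,0,0,0],[0,0,0,0,0,0,0],[0,0,0,0,0,0,0]]}}

```text
time_s: 15.73
tcp_pos: [0.5826, -0.2963, 0.1596]
eef_rot: [-179.9, -0.0, -106.9]
contact_force: [0.3, -0.6, -1.0]
gripper_width: 0.0237
gripper_force: 40.0
```

Run:
```python
from h import *
from plant import *
from scipy.spatial.transform import Rotation as R
st();s=get_state()
c=capture("wrist");np.savez("w6.npz",**c)
W=pts(c);Z=W[...,2]
top=s["tcp_pos"][2]-.063+.036
ok=(np.hypot(W[...,0]-.581,W[...,1]+.295)<.08)
q=W[ok&(np.abs(Z-top)<.006)];print("upper top",np.median(q[:,2]),top,len(q))
e=np.array([np.cos(np.radians(73.2)),np.sin(np.radians(73.2))]);n=np.array([e[1],-e[0]])
P=q[:,:2];print("edges n",np.percentile(P@n,[.5,99.5])," s min",np.percentile(P@e,.3), cv2.minAreaRect(P.astype(np.float32)*1000))
C=(np.percentile(P@e,.3)+.06)*e+np.percentile(P@n,[.5,99.5]).mean()*n;print("upper C",C,"lower C (.58105,-.2946)")
plane=np.linalg.lstsq(np.c_[q[:,:2]-q[:,:2].mean(0),np.ones(len(q))],q[:,2],rcond=None)[0];print("slope",plane)
f=c["frame"];cv2.imwrite("pics/w6.png",cv2.resize(f[60:300,150:400,::-1],None,fx=2.4,fy=2.4,interpolation=2))
plan((.581,-.295,.115),-106.8)
```

```text
{'time_s': np.float64(15.733), 'joints': array([-9.8750e+00,  2.2065e+01, -8.7990e+00,  3.7000e-02, -5.9008e+01,
       -7.0890e+00]), 'tcp_pos': array([ 0.583, -0.296,  0.16 ]), 'eef_rot': array([-1.79868e+02, -1.60000e-02, -1.06945e+02]), 'contact_force': array([ 0.278, -0.575, -0.995]), 'gripper_width': np.float64(0.024), 'gripper_force': np.float64(39.994)}
upper top 0.13106474830880427 0.13258072826825987 10064
edges n [0.61351665 0.67299139]  s min -0.17453575981713412 ((582.394287109375, -296.4908447265625), (118.29975891113281, 60.11733627319336), 73.2443618774414)
upper C [ 0.58269514 -0.29556818] lower C (.58105,-.2946)
slope [0.00849594 0.01345728 0.13189575]
shift [-0.0008  0.0023  0.045 ] dist 0.045 turn [-0.002  -0.0001 -0.0018] deg [-0.2 -0.  -0.2]
```

View pics/w6.png

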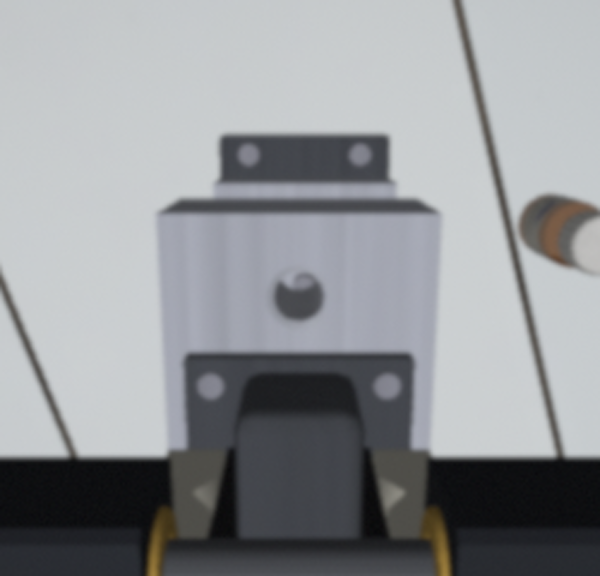

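The half is held squarely with its thin bore at crop (299,295), and the thin dowel shows through it at (303,283). Upper centre is offset from lower by about (+1.7, -1.0) mm. I correct this and check the slope bias against an earlier picture.

>>> {"method": "apply_moves", "body": {"targets": [[0,-0.0005,0.0022,0.008,0,0,-0.001],[0,0,0,0.008,0,0,0],[0,0,0,0.005,0,0,0],[0,0,0,0,0,0,0],[0,0,0,0,0,0,0],[0,0,0,0,0,0,0],[0,0,0,0,0,0,0]]}}

```text
time_s: 16.37
tcp_pos: [0.5799, -0.2951, 0.1371]
eef_rot: [-180.0, -0.0, -106.9]
contact_force: [-0.6, -0.6, -1.6]
gripper_width: 0.0236
gripper_force: 40.0
```

Run:
```python
from h import *
from plant import *
e=np.array([np.cos(np.radians(73.2)),np.sin(np.radians(73.2))]);n=np.array([e[1],-e[0]])
def slope(q):
    p=np.linalg.lstsq(np.c_[q[:,:2]-q[:,:2].mean(0),np.ones(len(q))],q[:,2],rcond=None)[0];return "along",(p[:2]@e).round(4),"across",(p[:2]@n).round(4),p[2].round(4)
c=dict(np.load("w1.npz"));W=pts(c);Z=W[...,2];M=np.hypot(W[...,0]-.581,W[...,1]+.295)<.075
print("lower face w1",slope(W[M&(abs(Z-.036)<.004)]))
c=dict(np.load("w3.npz"));W=pts(c);Z=W[...,2]
print("bench w3",slope(W[(abs(Z)<.006)]))
st();s=get_state()
c=capture("wrist");W=pts(c);Z=W[...,2];top=s["tcp_pos"][2]-.027
q=W[(np.hypot(W[...,0]-.581,W[...,1]+.295)<.08)&(abs(Z-top)<.004)];P=q[:,:2]
print("upper",slope(q),cv2.minAreaRect(P.astype(np.float32)*1000))
print("C",(np.percentile(P@e,.3)+.06)*e+np.percentile(P@n,[.5,99.5]).mean()*n)
plan((.581,-.295,.115),-106.8)
```

```text
lower face w1 ('along', np.float64(-0.0006), 'across', np.float64(-0.0004), np.float64(0.0361))
bench w3 ('along', np.float64(-0.0006), 'across', np.float64(0.0004), np.float64(-0.002))
{'time_s': np.float64(16.367), 'joints': array([-9.8180e+00,  2.3023e+01, -1.0546e+01,  9.0000e-03, -5.6407e+01,
       -7.1200e+00]), 'tcp_pos': array([ 0.58 , -0.295,  0.137]), 'eef_rot': array([-1.79975e+02, -5.00000e-03, -1.06932e+02]), 'contact_force': array([-0.598, -0.632, -1.619]), 'gripper_width': np.float64(0.024), 'gripper_force': np.float64(39.994)}
upper ('along', np.float64(0.0127), 'across', np.float64(0.0018), np.float64(0.1093)) ((579.8677978515625, -295.4365234375), (118.1359634399414, 60.43901443481445), 72.82485961914062)
C [ 0.57997185 -0.29430051]
shift [-0.0004 -0.001   0.0222] dist 0.022 turn [-0.0003 -0.     -0.0015] deg [-0.  -0.  -0.1]
```

>>> {"method": "apply_moves", "body": {"targets": [[0,0,-0.0011,0.002,0,0,0],[0,0,0,0.003,0,0,0],[0,0,0,0.003,0,0,0],[0,0,0,0.003,0,0,0],[0,0,0,0.003,0,0,0],[0,0,0,0.003,0,0,0],[0,0,0,0,0,0,0]]}}

```text
time_s: 17.0
tcp_pos: [0.5803, -0.2952, 0.1189]
eef_rot: [179.9, 0.0, -106.9]
contact_force: [0.3, -0.5, -2.6]
gripper_width: 0.0239
gripper_force: 40.0
```

>>> {"method": "apply_moves", "body": {"targets": [[0,0,0,0.003,0,0,0],[0,0,0,0.003,0,0,0],[0,0,0,0.003,0,0,0],[0,0,0,0.002,0,0,0],[0,0,0,0,0,0,0],[0,0,0,0,0,0,0]]}}

```text
time_s: 17.5
tcp_pos: [0.5807, -0.2953, 0.1087]
eef_rot: [180.0, -0.0, -106.9]
contact_force: [-0.6, 0.7, -2.7]
gripper_width: 0.0237
gripper_force: 40.0
```

>>> {"method": "apply_moves", "body": {"targets": [[0,0,0,0.002,0,0,0],[0,0,0,0.002,0,0,0],[0,0,0,0.001,0,0,0],[0,0,0,0.001,0,0,0],[0,0,0,0,0,0,0],[0,0,0,0,0,0,0]]}}

```text
time_s: 18.0
tcp_pos: [0.581, -0.2954, 0.1033]
eef_rot: [-180.0, -0.0, -106.9]
contact_force: [-0.5, 0.4, 3.1]
gripper_width: 0.0236
gripper_force: 40.0
```

>>> {"method": "apply_moves", "body": {"targets": [[0,0,0,0.001,0,0,0],[0,0,0,0.001,0,0,0],[0,0,0,0.001,0,0,0],[0,0,0,0,0,0,0],[0,0,0,0,0,0,0]]}}

```text
time_s: 18.42
tcp_pos: [0.5811, -0.2954, 0.1009]
eef_rot: [-179.9, -0.0, -106.9]
contact_force: [-1.7, 0.9, 9.0]
gripper_width: 0.0239
gripper_force: 40.0
```

>>> {"method": "apply_moves", "body": {"targets": [[0,0,0,0.0005,0,0,0],[0,0,0,0.0005,0,0,0],[0,0,0,0,0,0,0],[0,0,0,0,0,0,0],[0,0,0,0,0,0,0]]}}

```text
time_s: 18.83
tcp_pos: [0.5811, -0.2954, 0.1008]
eef_rot: [-179.9, -0.0, -106.9]
contact_force: [-2.7, 2.5, 16.1]
gripper_width: 0.024
gripper_force: 40.0
```

Run:
```python
from h import *
from plant import *
s=get_state();st();print(s["moment"])
e=np.array([np.cos(np.radians(73.2)),np.sin(np.radians(73.2))]);n=np.array([e[1],-e[0]])
c=capture("wrist");W=pts(c);Z=W[...,2]
m=(np.hypot(W[...,0]-.581,W[...,1]+.295)<.075)&(abs(Z-.0725)<.005)
q=W[m];S=(q[:,:2]-[.581,-.2946])@e
for a in range(-60,60,10):
    k=q[(S>=a/1e3)&(S<(a+10)/1e3)]
    if len(k)>20:print(a,len(k),np.median(k[:,2]).round(4))
P=q[:,:2];print("C",(np.percentile(P@e,.3)+.06)*e+np.percentile(P@n,[.5,99.5]).mean()*n)
```

```text
{'time_s': np.float64(18.833), 'joints': array([-9.8140e+00,  2.5151e+01, -1.2571e+01,  4.3000e-02, -5.2197e+01,
       -7.1120e+00]), 'tcp_pos': array([ 0.581, -0.295,  0.101]), 'eef_rot': array([-1.79917e+02, -2.40000e-02, -1.06900e+02]), 'contact_force': array([-2.716,  2.477, 16.114]), 'gripper_width': np.float64(0.024), 'gripper_force': np.float64(40.01)}
[1.44696223 1.74810336 0.01305007]
-60 2406 0.0721
-50 1994 0.0721
-40 2123 0.0721
-30 1262 0.0764
-20 839 0.0765
-10 162 0.0731
30 24 0.072
40 112 0.0722
50 545 0.072
C [ 0.58113543 -0.29462648]
```

Shut: top face reads 72.1 mm at the -y end and 72.0 at the +y end (camera bias -2 mm, so 74 = 38 + 36). It is centred on the holder with about 16 N of push.

>>> {"method": "apply_moves", "body": {"targets": [[0,0,0,0,0,0,0],[0,0,0,0,0,0,0],[0,0,0,0,0,0,0],[0,0,0,0,0,0,0]]}}

```text
time_s: 19.22
tcp_pos: [0.5811, -0.2954, 0.1008]
eef_rot: [-179.9, -0.0, -106.9]
contact_force: [-3.5, 4.0, 14.7]
gripper_width: 0.0236
gripper_force: 40.0
```

```bash
python3 -c "
from plant import *
from h import *
st();print(close_job())"
```

```text
{'time_s': np.float64(19.217), 'joints': array([-9.8150e+00,  2.5151e+01, -1.2569e+01,  4.4000e-02, -5.2198e+01,
       -7.1120e+00]), 'tcp_pos': array([ 0.581, -0.295,  0.101]), 'eef_rot': array([-1.79915e+02, -2.40000e-02, -1.06899e+02]), 'contact_force': array([-3.502,  3.986, 14.714]), 'gripper_width': np.float64(0.024), 'gripper_force': np.float64(40.01)}
the job is handed in; nothing more can be done
None
```

I handed the job in at 19.2 s with the vial in the well and the upper half on both dowels, level and fully shut, the gripper still holding it down with about 15 N; the judge's result was not shown.

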